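# Stamp the small book in the lever press

### The arm

A 6-joint arm with a two-finger parallel gripper is mounted at the origin on a cart in front of the work surface, level with it; the furniture and walls round the work are solid. World frame = base frame: x ahead of the robot, y to its left, z up, the work surface at z = 0. Lengths are in m, angles in rad, forces in N, time in s.
With the tool pointing down it reaches from about 0.375 to 0.975 m from the base axis. Payload 3.8 kg.
Tool frame: the origin (TCP) lies midway between the tips of the shut fingers; the grasp point (between the pads) lies 19 mm behind it; z points along the fingers, y is the line along which they close (so a half turn about z gives the same grasp; the last joint's range is limited). The gripper opens to 85 mm and grips with 20 to 120 N. Pads are 22 mm wide; open, the fingers measure 114 mm over their backs; the gripper's body (76 mm by 85 mm) begins 54 mm behind the grasp point. The pads swing forward as they close: fully open they stand 13 mm farther back than shut.
Start: joints at [1.136, 0.264, 1.604, -0, 1.274, -0.037], TCP at [0.261, 0.622, 0.231] pointing down, gripper open.
Joint ranges: [-2.63, 2.63], [-0.94, 2.18], [0.31, 2.57], [-1.31, 4.45], [0, 2.66], [-2.55, 2.55]. Speed limits (rad/s): [2.57, 2.57, 3.14, 3.14, 3.14, 3.14].

### API

Orientations are given as a rotation vector (axis times angle).
In Python, from workcell import bot, cams gives the robot as it stands.
- The arm moves only by the tool play_rows, never from a script. Its argument "rows" is a list of rows, each a list of 2 entries, a list of its own where there are three numbers: the shift along the tool's x, y, z scaled (see below), then the turn, a rotation vector about the tool's x, y, z scaled (see below). A call has 1 to 20 rows; each row is the pose to reach, as a shift and turn from the pose commanded when the call began, along the tool's axes at that moment; what a row does not reach only later rows make up. The controller multiplies each number of a shift by 250 mm and each number of a turn by 45 degrees. A row lasts 1/12 s, in which the tool goes at most 41.7 mm and 7.16 degrees, less where a joint would pass 70% of its speed; a pose out of reach is approached as far as the arm can. A call with a number of a shift or a turn outside -1 to 1 is refused whole. A call with a gripper value outside its range is refused whole. "claw" is the opening, from -1 (shut) to 1 (fully open), set as the call begins (left out, the last holds). The fingers move at their own pace and stop on an object; "newtons" is the grip in N (left out, the last holds). Time passes only in rows, so rows that repeat a pose let the fingers close. It gives the time, the measured TCP pose, the force, the opening and the grip force at its end, in the units of the state.
- bot.read_state(): the state, without advancing time (a new reading comes with each control period).
- cams.read_camera(name): name is "scene" or "top"; returns a dict with "image" (400x640x3 uint8, red, green, blue), "K" (3x3 intrinsics, pixels), "T" (4x4, takes a point from camera to world coordinates). Camera axes: x right, y down, z forward; pixel columns grow to the right and rows downward; lengths in m; the calibration is good to about 2 mm. A picture is of the moment at which its call begins. There is no depth.
- bot.finish_job(): hands the job in; it is judged then, once.
The state is a dict: "time": time; "q": joint angles; "joint_vel": joint speeds; "joint_torque": joint torques, N m; "tool_pos": TCP position; "tcp_rot": TCP orientation; "wrist_force": force on the tool from outside, world axes, zero at the start; "torque": the same for the moment, N m; "width": opening from 0.0 (shut) to 1.0 (fully open); "grip_force": force on a finger pad.
Only numpy, scipy, OpenCV 4.12 (cv2) and the standard library are available. Lean on these libraries where they do the work, as an engineer would, in place of code of your own. Each camera call takes 0.05 s, during which the arm holds its last target. There are 200 camera calls.

### The job

Two small grey hand stamping presses stand on the bench, and a small black book lies under the die of one of them. Stamp that book: push the lever of its press all the way down to its stop, hold it there a moment, then let it spring back up fully and leave it. Do not shift the book in the press or work the lever of the empty press.

Things in the scene. Friction and masses are not known exactly. Their poses are not given: they have to be found in the camera images.
- stamp_lever_grip (a point): Centre of the level black bar grip (28 mm diameter, 36 mm long) ending the lever of the grey press that holds the book; front and lever roughly face the robot. Frame turns with the lever: y along the grip, x along the lever (13 mm wide) to its pivot, 150 mm away and 150 mm above the bench. Height 222 mm at rest, 135 mm at the stop. Push down with closed fingers, in an arc about the pivot.
- stamp_lever (a joint): Angle of that lever, rad: 0 at rest (its grip end raised 0.5 rad above level), growing as it is pushed down, 0.6 at the hard stop (0.1 rad below level). The pivot's axis is level, along the grip frame's y. A spring returns it to 0 by itself: about 3 N down on the grip starts it, about 11 N holds it at the stop.
- spare_lever (a joint): Angle of the lever of the other, empty press, of the same make and size (170 mm deep, 130 mm wide, 160 mm high without the lever); 0 at rest, 0.6 at its stop. To be left alone. Each press may stand at the left, in the middle or at the right.
- black_book: Small black case-bound book, 210 x 151 x 16 mm, lying loose and flat on the base of the press (20 mm above the bench) under the brass die, long side across the press. Origin: centre of its underside; x along its 210 mm length. The lever's grip is high above its front edge. The die comes down just onto its cover when the lever is at its stop.

How it is judged:
By the outcome, as a careful person would: the job done as asked, in the order asked, and still so for the second after the job is handed in, with the robot touching nothing.
It also fails if it takes over 32 s, if anything falls off the work surface, if the arm or the gripper's body presses on something with over 40 N, if the wrist force passes 120 N, or if a joint passes its speed limit or range.

## Working session

There is one attempt and no reset: what is moved stays moved. The work goes in short steps, Python scripts to look and compute and a tool call to move; the robot and the scene stay as the last step left them, time stands still between calls to the robot, and variables do not carry over. Pictures are saved under pics/ and viewed, at most 10 in all, crops included, and the job is handed in when it is done.

Besides the shell and the picture viewer there is one more tool, called after "Request:" as name(argument=value, ...), one argument or row to a line, values as JSON. play_rows: Moves the arm, as the interface text tells. Its arguments: {"type":"object","properties":{"rows":{"type":"array","items":{"type":"array"}},"claw":{"type":"number"},"newtons":{"type":"number"}},"required":["rows"]}

```bash
mkdir -p pics
python3 - <<'E'
from workcell import bot,cams
import cv2,numpy as np,pickle
d={}
for n in("scene","top"):
    c=cams.read_camera(n);d[n]=c;cv2.imwrite(f"pics/{n}0.png",c["image"][:,:,::-1]);print(n,c["K"].round(1).tolist(),c["T"].round(3).tolist())
pickle.dump(d,open("c0.pkl","wb"))
s=bot.read_state();print({k:np.round(v,3).tolist() for k,v in s.items()})
E
```

```text
scene [[440.5, 0.0, 329.8], [0.0, 440.5, 190.6], [0.0, 0.0, 1.0]] [[0.58, -0.58, 0.572, -0.164], [-0.814, -0.398, 0.422, -0.517], [-0.017, -0.711, -0.703, 1.046], [0.0, 0.0, 0.0, 1.0]]
top [[431.3, 0.0, 318.0], [0.0, 431.3, 203.0], [0.0, 0.0, 1.0]] [[0.0, -0.988, 0.157, 0.419], [-1.0, -0.001, -0.006, 0.02], [0.006, -0.157, -0.988, 1.095], [0.0, 0.0, 0.0, 1.0]]
{'time': 0.1, 'q': [1.136, 0.265, 1.605, 0.0, 1.274, -0.037], 'joint_vel': [0.001, -0.002, -0.002, 0.0, -0.0, -0.0], 'joint_torque': [-0.0, -51.671, -36.859, -0.0, 0.006, 0.0], 'tool_pos': [0.261, 0.622, 0.23], 'tcp_rot': [-0.621, -3.079, 0.003], 'wrist_force': [0.496, -0.892, -0.319], 'torque': [-0.056, -0.027, -0.016], 'grip_force': 0.0, 'width': 0.998}
```

View pics/scene0.png

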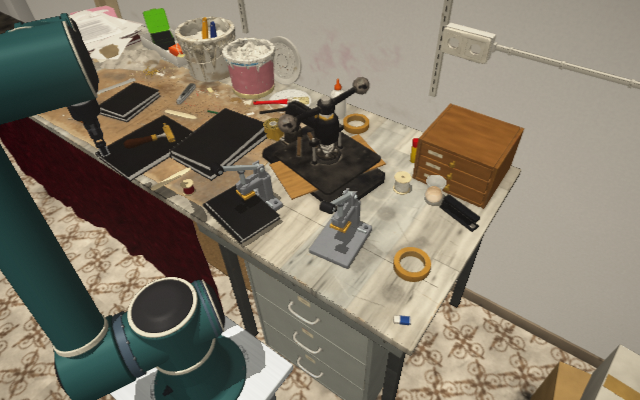

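View pics/top0.png

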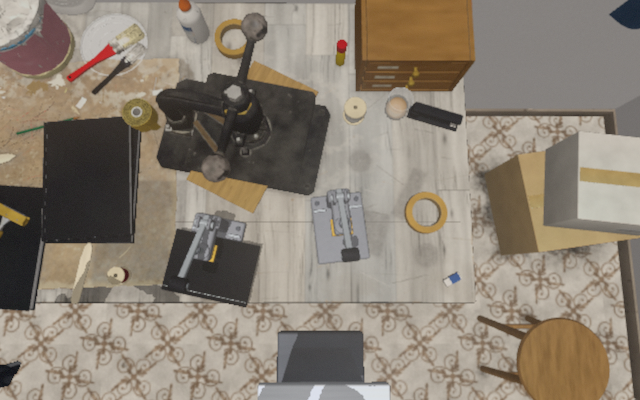

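The top view shows the book press at about (210,255), with the lever running from (205,218) to about (185,280). The empty press is at (340,225). In the scene view the book press is at (250,195).

Run:
```python
import cv2,numpy as np
a=cv2.imread("pics/top0.png")[195:315,150:270];b=cv2.imread("pics/scene0.png")[145:245,190:310]
f=lambda i:cv2.resize(np.clip(255*(i/255.)**.5,0,255).astype(np.uint8),(400,int(400*i.shape[0]/i.shape[1])),interpolation=cv2.INTER_CUBIC)
a=f(a);b=cv2.copyMakeBorder(f(b),0,67,0,0,cv2.BORDER_CONSTANT)
cv2.imwrite("pics/crop.png",np.hstack([a,b[:400]]))
```

```text
(no output)
```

View pics/crop.png

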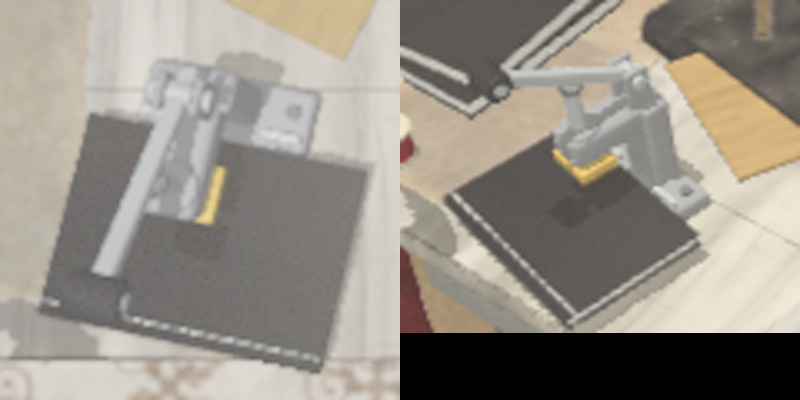

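The crops show the grip centre at about (179,283) in top and (217,170) in scene. The pivot is at about (205.5,223) in top.

```bash
cat > h.py <<'E'
import numpy as np
def ray(c,p):
    d=c["T"][:3,:3]@np.linalg.solve(c["K"],[p[0],p[1],1.]);return c["T"][:3,3],d/np.linalg.norm(d)
def onz(c,p,z):
    o,d=ray(c,p);return o+d*(z-o[2])/d[2]
def tri(r):
    A=sum(np.eye(3)-np.outer(d,d) for o,d in r);b=sum((np.eye(3)-np.outer(d,d))@o for o,d in r);return np.linalg.solve(A,b)
E
python3 - <<'E'
import pickle,numpy as np
from h import *
d=pickle.load(open("c0.pkl","rb"));t,s=d["top"],d["scene"]
P=tri([ray(t,(178.8,283.2)),ray(s,(217,169.6))]);print("grip tri",P.round(3))
g=onz(t,(178.8,283.2),.222);print("grip z",g.round(3), onz(s,(217,169.6),.222).round(3))
p=onz(t,(205.5,223.5),.15);print("piv",p.round(3),p-g,np.hypot(*(p-g)[:2]))
# book corners, top cover z=.036
cr=[(40,308),(322,368),(372,165),(90,113)]
C=[onz(t,(150+u/3.333,195+v/3.333),.036) for u,v in cr];print(np.round(C,3))
for i in range(4):
    e=C[(i+1)%4]-C[i];print(np.linalg.norm(e).round(3),np.degrees(np.arctan2(e[1],e[0])).round(1))
b=onz(t,(445,215),0)
for n,u in(("bigball",(215,167)),("spare grip",(350,254))):print(n,onz(t,u,.22).round(3))
E
```

```text
grip tri [0.396 0.291 0.22 ]
grip z [0.396 0.291 0.222] [0.395 0.289 0.222]
piv [0.523 0.262 0.15 ] [ 0.12718696 -0.02965613 -0.072     ] 0.13059865282254912
[[0.381 0.389 0.036]
 [0.339 0.184 0.036]
 [0.484 0.152 0.036]
 [0.522 0.36  0.036]]
0.209 -101.7
0.149 -12.7
0.212 79.7
0.144 168.5
bigball [0.633 0.229 0.22 ]
spare grip [ 0.454 -0.05   0.22 ]
```

```bash
cat >> h.py <<'E'
from scipy.spatial.transform import Rotation as R
def goal(psi=np.radians(-12.3)):   # tool down, y along the grip
    y=np.array([-np.sin(psi),np.cos(psi),0]);z=np.array([0,0,-1.]);return np.column_stack([np.cross(y,z),y,z])
def rows(s,pts,G=None):
    r=R.from_rotvec(s["tcp_rot"]);m=r.as_matrix();t=np.zeros(3) if G is None else R.from_matrix(m.T@G).as_rotvec()
    for p in pts:print((m.T@(np.array(p)-s["tool_pos"])/.25).round(3).tolist(),(t/np.radians(45)).round(3).tolist())
E
python3 - <<'E'
from workcell import bot
from h import *
s=bot.read_state();rows(s,[(.261,.622,.30),(.33,.45,.30),(.396,.290,.29),(.396,.290,.262)],goal())
E
```

```text
[0.001, 0.0, -0.28] [-0.003, -0.0, -0.233]
[-0.52, -0.527, -0.279] [-0.003, -0.0, -0.233]
[-1.011, -1.015, -0.238] [-0.003, -0.0, -0.233]
[-1.011, -1.015, -0.126] [-0.003, -0.0, -0.233]
```

Request:
play_rows(
  claw=-1,
  rows=[
    [[0, 0, -0.14], [0, 0, -0.04]],
    [[0, 0, -0.28], [0, 0, -0.1]],
    [[-0.08, -0.08, -0.28], [0, 0, -0.16]],
    [[-0.17, -0.17, -0.28], [0, 0, -0.233]],
    [[-0.26, -0.26, -0.28], [0, 0, -0.233]],
    [[-0.35, -0.35, -0.28], [0, 0, -0.233]],
    [[-0.44, -0.44, -0.28], [0, 0, -0.233]],
    [[-0.53, -0.53, -0.28], [0, 0, -0.233]],
    [[-0.62, -0.62, -0.28], [0, 0, -0.233]],
    [[-0.71, -0.71, -0.28], [0, 0, -0.233]],
    [[-0.8, -0.8, -0.28], [0, 0, -0.233]],
    [[-0.88, -0.88, -0.26], [0, 0, -0.233]],
    [[-0.94, -0.94, -0.25], [0, 0, -0.233]],
    [[-0.98, -0.98, -0.24], [0, 0, -0.233]],
    [[-0.98, -0.98, -0.24], [0, 0, -0.233]],
    [[-0.98, -0.98, -0.24], [0, 0, -0.233]],
    [[-0.98, -0.98, -0.24], [0, 0, -0.233]],
  ],
)

```text
time: 1.52
tool_pos: [0.3922, 0.3019, 0.2912]
tcp_rot: [-0.337, -3.123, -0.0]
wrist_force: [-0.3, 0.5, 0.3]
width: 0.005
grip_force: 0.0
```

Run:
```python
from workcell import bot,cams
from h import *
import cv2,pickle
s=bot.read_state();print(s["time"],s["tool_pos"],s["wrist_force"],s["width"],s["q"])
d={n:cams.read_camera(n) for n in("scene","top")};pickle.dump(d,open("c1.pkl","wb"))
a=d["top"]["image"][195:315,120:270,::-1];b=d["scene"]["image"][115:245,150:310,::-1]
f=lambda i:cv2.resize(np.clip(255*(i/255.)**.5,0,255).astype(np.uint8),(400,320),interpolation=cv2.INTER_CUBIC)
cv2.imwrite("pics/crop1.png",np.hstack([f(a),f(b)]))
rows(s,[(.396,.290,.262),(.396,.290,.236)],goal())
```

```text
1.5167 [0.39220848 0.30190163 0.29117332] [-0.26970185  0.4979234   0.32254581] 0.0049736605990451455 [ 6.05306997e-01 -1.14779979e-01  1.89947797e+00  5.58188194e-04
  1.35704013e+00 -7.50676146e-01]
[-0.025, -0.043, 0.117] [0.0, -0.001, -0.0]
[-0.025, -0.043, 0.221] [0.0, -0.001, -0.0]
```

View pics/crop1.png

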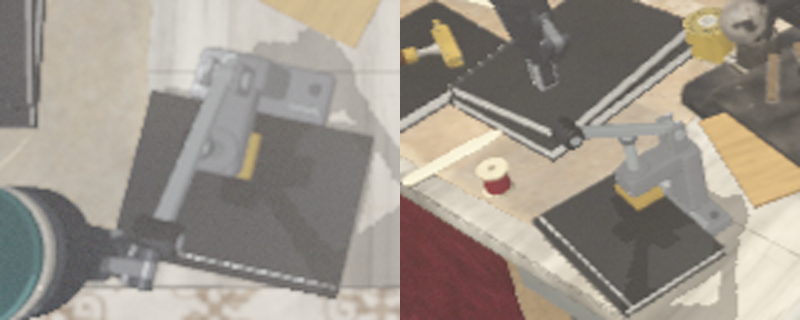

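The fingers are above and slightly left of the grip. I'll check the TCP projection against the pixels seen: scene tip at about (207,149), grip at about (218,169).

Run:
```python
import pickle
from h import *
d=pickle.load(open("c1.pkl","rb"))
for n,c in d.items():
    for X in((.3922,.3019,.2912),(.396,.290,.222),(.5246,.262,.15)):
        p=np.linalg.inv(c["T"])@[*X,1];q=c["K"]@p[:3];print(n,X,(q[:2]/q[2]).round(1))
```

```text
scene (0.3922, 0.3019, 0.2912) [207.7 149.4]
scene (0.396, 0.29, 0.222) [216.9 169.3]
scene (0.5246, 0.262, 0.15) [258.4 167.1]
top (0.3922, 0.3019, 0.2912) [161.1 286.3]
top (0.396, 0.29, 0.222) [179.5 283.1]
top (0.5246, 0.262, 0.15) [205.4 222.8]
```

Run:
```python
import pickle,cv2
from h import *
d=pickle.load(open("c1.pkl","rb"))
print(tri([ray(d["top"],(178,290)),ray(d["scene"],(208,148.3))]))
f=lambda i:cv2.resize(np.clip(255*(i[:,:,::-1]/255.)**.5,0,255).astype(np.uint8),(400,400),interpolation=cv2.INTER_CUBIC)
cv2.imwrite("pics/crop2.png",np.hstack([f(d["top"]["image"][250:315,140:205]),f(d["scene"]["image"][120:185,180:245])]))
```

```text
[0.38090645 0.26890766 0.3170625 ]
```

View pics/crop2.png

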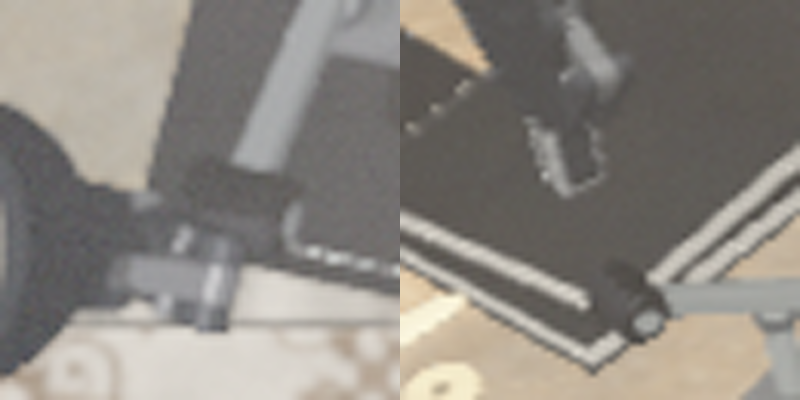

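The grey part in the top view is the finger's outer linkage. The fingertip matches the TCP in the scene view, and the grip is confirmed. Next I compute the arc.

Run:
```python
from workcell import bot
from h import *
s=bot.read_state();piv=np.array([.5246,.262,.15]);u=np.array([np.cos(np.radians(-12.3)),np.sin(np.radians(-12.3)),0])
G=lambda q:piv-u*.15*np.cos(.5-q)+[0,0,.15*np.sin(.5-q)+.014]
rows(s,[G(0)+[0,0,.01]]+[G(q) for q in np.arange(0,.61,.1)]+[G(.6)-[0,0,.004]])
```

```text
[-0.025, -0.045, 0.182] [0.0, 0.0, 0.0]
[-0.025, -0.045, 0.222] [0.0, 0.0, 0.0]
[0.001, -0.045, 0.276] [0.0, 0.0, 0.0]
[0.021, -0.045, 0.332] [0.0, 0.0, 0.0]
[0.036, -0.045, 0.39] [0.0, 0.0, 0.0]
[0.045, -0.045, 0.449] [0.0, 0.0, 0.0]
[0.048, -0.045, 0.509] [0.0, 0.0, 0.0]
[0.045, -0.045, 0.569] [0.0, 0.0, 0.0]
[0.045, -0.045, 0.585] [0.0, 0.0, 0.0]
```

Request:
play_rows(
  rows=[
    [[-0.012, -0.022, 0.06], [0, 0, 0]],
    [[-0.025, -0.045, 0.13], [0, 0, 0]],
    [[-0.025, -0.045, 0.18], [0, 0, 0]],
    [[-0.025, -0.045, 0.2], [0, 0, 0]],
    [[-0.025, -0.045, 0.222], [0, 0, 0]],
    [[-0.01, -0.045, 0.25], [0, 0, 0]],
    [[0.001, -0.045, 0.276], [0, 0, 0]],
    [[0.012, -0.045, 0.304], [0, 0, 0]],
    [[0.021, -0.045, 0.332], [0, 0, 0]],
    [[0.021, -0.045, 0.332], [0, 0, 0]],
    [[0.021, -0.045, 0.332], [0, 0, 0]],
  ],
)

```text
time: 2.53
tool_pos: [0.3841, 0.2927, 0.2095]
tcp_rot: [-0.336, -3.123, -0.002]
wrist_force: [-4.9, -0.6, 6.9]
width: -0.004
grip_force: 3.4
```

Run:
```python
from workcell import bot,cams
from h import *
import cv2
s=bot.read_state();print(s["tool_pos"],s["wrist_force"])
i=cams.read_camera("scene")["image"][115:245,150:310,::-1];j=cams.read_camera("top")["image"][195:315,120:270,::-1]
f=lambda i:cv2.resize(np.clip(255*(i/255.)**.5,0,255).astype(np.uint8),(400,320),interpolation=cv2.INTER_CUBIC)
cv2.imwrite("pics/crop3.png",np.hstack([f(j),f(i)]))
s=bot.read_state();piv=np.array([.5246,.262,.15]);u=np.array([np.cos(np.radians(-12.3)),np.sin(np.radians(-12.3)),0])
G=lambda q:piv-u*.15*np.cos(.5-q)+[0,0,.15*np.sin(.5-q)+.014]
rows(s,[G(q) for q in np.arange(.2,.61,.1)]+[G(.6)-[0,0,.004]])
```

```text
[0.38413701 0.29272141 0.20946174] [-4.89959943 -0.62842802  6.89534005]
[-0.001, -0.001, 0.006] [0.0, 0.0, 0.0]
[0.014, -0.001, 0.064] [0.0, 0.0, 0.0]
[0.023, -0.001, 0.124] [0.0, 0.0, 0.0]
[0.026, -0.001, 0.183] [0.0, 0.0, 0.0]
[0.023, -0.001, 0.243] [0.0, 0.0, 0.0]
[0.023, -0.001, 0.259] [0.0, 0.0, 0.0]
```

View pics/crop3.png

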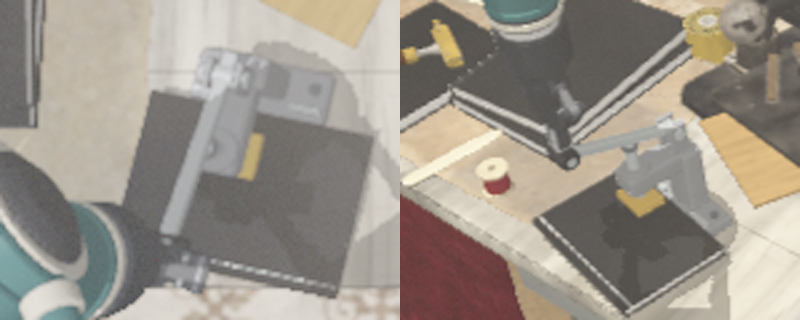

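The grip at scene crop (570,157) is being pushed correctly, the die has come down partway and the book hasn't moved. I'll continue to the stop.

Request:
play_rows(
  rows=[
    [[0.008, 0, 0.035], [0, 0, 0]],
    [[0.014, 0, 0.065], [0, 0, 0]],
    [[0.019, 0, 0.095], [0, 0, 0]],
    [[0.022, 0, 0.125], [0, 0, 0]],
    [[0.025, 0, 0.155], [0, 0, 0]],
    [[0.025, 0, 0.185], [0, 0, 0]],
    [[0.024, 0, 0.215], [0, 0, 0]],
    [[0.022, 0, 0.235], [0, 0, 0]],
    [[0.022, 0, 0.243], [0, 0, 0]],
    [[0.022, 0, 0.243], [0, 0, 0]],
  ],
)

```text
time: 3.47
tool_pos: [0.3794, 0.2947, 0.1493]
tcp_rot: [-0.337, -3.123, -0.005]
wrist_force: [-6.0, 1.9, 9.3]
width: -0.002
grip_force: 4.9
```

Request:
play_rows(
  rows=[
    [[0, 0, 0.006], [0, 0, 0]],
    [[0, 0, 0.012], [0, 0, 0]],
    [[0, 0, 0.016], [0, 0, 0]],
    [[0, 0, 0.016], [0, 0, 0]],
    [[0, 0, 0.016], [0, 0, 0]],
  ],
)

```text
time: 3.88
tool_pos: [0.3796, 0.2949, 0.1482]
tcp_rot: [-0.337, -3.123, -0.005]
wrist_force: [-11.2, -1.4, 24.0]
width: 0.005
grip_force: 11.8
```

The force jumped to 24 N with almost no motion, so the lever is at its stop. I'll hold it there.

Request:
play_rows(
  rows=[
    [[0, 0, 0], [0, 0, 0]],
    [[0, 0, 0], [0, 0, 0]],
    [[0, 0, 0], [0, 0, 0]],
    [[0, 0, 0], [0, 0, 0]],
    [[0, 0, 0], [0, 0, 0]],
    [[0, 0, 0], [0, 0, 0]],
    [[0, 0, 0], [0, 0, 0]],
    [[0, 0, 0], [0, 0, 0]],
    [[0, 0, 0], [0, 0, 0]],
    [[0, 0, 0], [0, 0, 0]],
    [[0, 0, 0], [0, 0, 0]],
    [[0, 0, 0], [0, 0, 0]],
  ],
)

```text
time: 4.88
tool_pos: [0.3796, 0.2949, 0.1482]
tcp_rot: [0.337, 3.123, 0.005]
wrist_force: [-11.7, -3.0, 24.7]
width: 0.001
grip_force: 11.8
```

Run:
```python
from workcell import bot,cams
from h import *
import cv2
i=cams.read_camera("scene")["image"][115:245,150:310,::-1];j=cams.read_camera("top")["image"][195:315,120:270,::-1]
f=lambda i:cv2.resize(np.clip(255*(i/255.)**.5,0,255).astype(np.uint8),(400,320),interpolation=cv2.INTER_CUBIC)
cv2.imwrite("pics/crop4.png",np.hstack([f(j),f(i)]))
s=bot.read_state();print(s["tool_pos"],s["wrist_force"])
piv=np.array([.5246,.262,.15]);u=np.array([np.cos(np.radians(-12.3)),np.sin(np.radians(-12.3)),0])
G=lambda q:piv-u*.15*np.cos(.5-q)+[0,0,.15*np.sin(.5-q)+.014]
rows(s,[G(q) for q in np.arange(.6,-.01,-.1)]+[G(0)+[0,0,.05]])
```

```text
[0.37954708 0.2948304  0.14821101] [-11.11407914  -1.5655001   24.4016834 ]
[0.002, -0.005, -0.003] [0.0, 0.0, 0.0]
[0.005, -0.005, -0.063] [0.0, 0.0, 0.0]
[0.002, -0.004, -0.123] [0.0, 0.0, 0.0]
[-0.007, -0.004, -0.182] [0.0, 0.0, 0.0]
[-0.022, -0.004, -0.24] [0.0, 0.0, 0.0]
[-0.042, -0.004, -0.297] [0.0, 0.0, 0.0]
[-0.068, -0.004, -0.351] [0.0, 0.0, 0.0]
[-0.068, -0.003, -0.551] [0.0, 0.0, 0.0]
```

View pics/crop4.png

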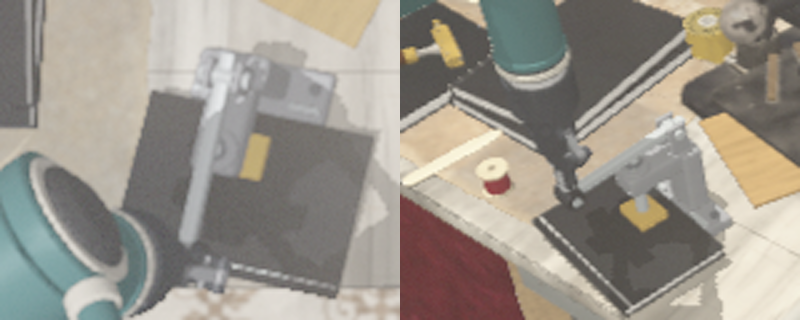

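The die at scene crop (643,212) sits on the cover, the lever is fully down and the book hasn't moved. I'll follow the lever back up and lift clear.

Request:
play_rows(
  rows=[
    [[0.002, 0, -0.03], [0, 0, 0]],
    [[0.004, 0, -0.07], [0, 0, 0]],
    [[0.004, 0, -0.11], [0, 0, 0]],
    [[0.001, 0, -0.15], [0, 0, 0]],
    [[-0.005, 0, -0.19], [0, 0, 0]],
    [[-0.014, 0, -0.23], [0, 0, 0]],
    [[-0.025, 0, -0.27], [0, 0, 0]],
    [[-0.038, 0, -0.31], [0, 0, 0]],
    [[-0.055, 0, -0.345], [0, 0, 0]],
    [[-0.065, 0, -0.37], [0, 0, 0]],
    [[-0.068, 0, -0.4], [0, 0, 0]],
    [[-0.068, 0, -0.45], [0, 0, 0]],
    [[-0.068, 0, -0.52], [0, 0, 0]],
    [[-0.068, 0, -0.6], [0, 0, 0]],
    [[-0.068, 0.1, -0.65], [0, 0, 0]],
    [[-0.068, 0.2, -0.65], [0, 0, 0]],
    [[-0.068, 0.3, -0.65], [0, 0, 0]],
    [[-0.068, 0.4, -0.65], [0, 0, 0]],
    [[-0.068, 0.4, -0.65], [0, 0, 0]],
    [[-0.068, 0.4, -0.65], [0, 0, 0]],
  ],
)

```text
time: 6.65
tool_pos: [0.4169, 0.3874, 0.3054]
tcp_rot: [-0.334, -3.122, 0.003]
wrist_force: [0.9, -0.5, -0.6]
width: 0.002
grip_force: 0.0
```

Run:
```python
from workcell import bot,cams
import cv2,numpy as np
i=cams.read_camera("scene")["image"][115:245,150:310,::-1];j=cams.read_camera("top")["image"][195:315,120:270,::-1]
f=lambda i:cv2.resize(np.clip(255*(i/255.)**.5,0,255).astype(np.uint8),(400,320),interpolation=cv2.INTER_CUBIC)
cv2.imwrite("pics/crop5.png",np.hstack([f(j),f(i)]))
s=bot.read_state();print(s["time"],s["tool_pos"],s["wrist_force"])
```

```text
6.75 [0.41693182 0.38620904 0.30562643] [ 0.84793224 -0.45859781  0.48719697]
```

View pics/crop5.png

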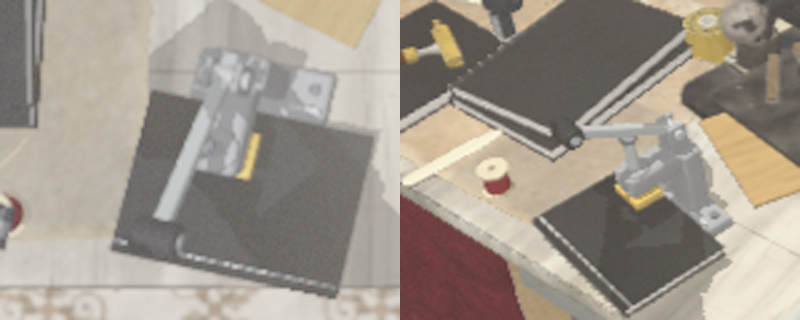

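The lever is back at rest, with the grip at scene crop (568,134), the same as before. The book hasn't moved and the arm is clear.

```bash
python3 -c "
from workcell import bot
print(bot.finish_job())"
```

```text
the job is handed in; nothing more can be done
None
```

I pushed the lever of the book's press down to its stop, held it for about 1 s, and let it spring back fully; the book did not visibly move, the empty press was not touched, and the job is handed in.

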